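# Set the drain fall of the entry drip shelf

## Robot

A 7-joint arm with a two-finger parallel gripper is mounted at the origin on the work surface. World frame = base frame: x ahead of the robot, y to its left, z up, the work surface at z = 0. Lengths are in m, angles in rad, forces in N, time in s.
With the tool pointing down it reaches from about 0.425 to 0.825 m from the base axis. Payload 3.6 kg.
Tool frame: the origin (TCP) lies midway between the tips of the shut fingers; the grasp point (between the pads) lies 19 mm behind it; z points along the fingers, y is the line along which they close (so a half turn about z gives the same grasp; the last joint's range is limited). The gripper opens to 93 mm and grips with 3 to 60 N. Pads are 15 mm wide; open, the fingers measure 128 mm over their backs; the gripper's body (75 mm by 188 mm) begins 65 mm behind the grasp point.
Start: joints at [-1.135, 0.615, -0.013, 1.423, 0.008, 1.103, -0.04], TCP at [0.29, 0.582, 0.198] pointing down, gripper open.
Joint ranges: [-3.12, 3.12], [-0.3, 2.06], [-1.34, 1.32], [0.26, 2.42], [-1.36, 4.5], [0.01, 1.98], [-2.84, 2.84]. Speed limits (rad/s): [2.79, 2.79, 3.14, 3.14, 3.14, 3.14, 3.14].

## Interface

Orientations are given as a unit quaternion [w, x, y, z].
In Python, from station import env gives the robot as it stands.
- The arm moves only by the tool jog_arm, never from a script. Its argument "series" is a list of rows, each an object of numbers: "x", "y", "z": the shift along the tool's x, y, z in units of 60 mm (1.0 is 60 mm); "rx", "ry", "rz": the turn, a rotation vector about the tool's x, y, z in degrees. A call has 1 to 20 rows; each row is the pose to reach, as a shift and turn from the pose commanded when the call began, along the tool's axes at that moment; what a row does not reach only later rows make up. A row lasts 1/8 s, in which the tool goes at most 62.5 mm and 10.7 degrees, less where a joint would pass 70% of its speed; a pose out of reach is approached as far as the arm can. A call with a gripper value outside its range is refused whole. "gripper" is the finger opening in mm, from 0 to 93, set as the call begins (left out, the last holds). The fingers move at their own pace and stop on an object; "grip_force" is the grip in N (left out, the last holds). Time passes only in rows, so rows that repeat a pose let the fingers close. It gives the time, the measured TCP pose, the force, the opening and the grip force at its end, in the units of the state.
- env.read_state(): the state, without advancing time (a new reading comes with each control period).
- env.grab_frame(name): name is "side" or "top" or "wrist"; returns a dict with "frame" (400x640x3 uint8, red, green, blue), "intrinsics" (3x3 intrinsics, pixels), "position" and "attitude" of the camera in the world. Camera axes: x right, y down, z forward; pixel columns grow to the right and rows downward; lengths in m; the calibration is good to about 2 mm. A picture is of the moment at which its call begins. There is no depth.
- env.hand_in(): hands the job in; it is judged then, once.
The state is a dict: "time": time; "joint_positions": joint angles; "qvel": joint speeds; "joint_efforts": joint torques, N m; "eef_pos": TCP position; "tcp_rot": TCP orientation; "force": force on the tool from outside, world axes, zero at the start; "moment": the same for the moment, N m; "width": opening from 0.0 (shut) to 1.0 (fully open); "grip_force": force on a finger pad.
Only numpy, scipy, OpenCV 4.12 (cv2) and the standard library are available. Lean on these libraries where they do the work, as an engineer would, in place of code of your own. Each camera call takes 0.05 s, during which the arm holds its last target. There are 200 camera calls.

## Task

The drip shelf on the bench has to fall gently towards its outlet spout. First turn the grade dial on the blue spirit level, which is lying on the shelf, until its white pointer line is at the red mark; then, leaving the level lying where it is, turn the shelf's black levelling-foot knob until the bubble sits midway between the two black lines. Finally press down with the fingertips on the level's black rubber pad, with about 10 N, and finish still pressing like that with the bubble between the lines; do not disturb the other things on the bench.

Things in the scene. Friction and masses are not known exactly. Their poses are not given: they have to be found in the camera images.
- tray: the drip shelf: white metal pan, 170 mm (x) by 430 mm (y, towards the spout), floor's top about 60 mm above the bench, rim 13 mm high; cannot slide. It stands on two fixed feet under its +y (spout) end and one levelling foot near the -y end, and tilts about the fixed feet. Origin on that tilting axis, 20 mm under the floor's top, 170 mm from the shelf's middle towards +y
- tray_mid (a point): the middle of the top of the shelf's floor
- foot (a joint): angle of the levelling foot, rad, growing clockwise seen from above (range -2.0 to 6.0). Clockwise raises the foot's end of the shelf by 1.59 mm per rad, which moves the bubble about 4.7 mm per rad towards the foot. Stiff thread (0.12 N m), stays where it is left; may be turned in several grasps
- foot_grip (a point): centre of the levelling foot's round black knurled knob, on its vertical axis, 92 mm above the bench: diameter 44 mm, 24 mm tall (80 to 104 mm above the bench), a short white line on its top. It turns in place at this height. It stands above the shelf's -y end, 170 mm from the shelf's middle; the level's end is about 60 mm from its axis
- level: the spirit level: a blue metal bar, 48 mm (its x) by 250 mm (its y) by 34 mm high, about 0.7 kg, lying loose on the shelf with its y axis along the shelf's y. Origin: centre of its underside. On its top, from -y (foot end) to +y (spout end): the vial, the rubber pad, the grade dial
- dial (a joint): angle of the grade dial, rad, growing clockwise seen from above (range -0.1 to 2.4, friction 0.04 N m). At 0 the white pointer line points along the level's -x; at 1.30 it points at the red mark, which is where it has to be (within 0.14 rad)
- dial_grip (a point): on the dial's vertical axis, half-way up its finger bar, 49 mm above the level's underside, 78 mm from its centre towards +y. The black bar is 32 mm long, 10 mm thick, 22 mm tall (38 to 60 mm above the level's underside), on an aluminium disc 33 mm wide, 4 mm thick, on the level's top. The point's -x axis is the pointer direction, along the bar; y goes across the bar
- bubble (a joint): place of the bubble in the vial, m: 0 = midway between the two black lines, positive towards the level's -y (foot) end; range -0.026 to 0.026. The pale bubble (14 mm long; lines 19 mm apart, so 2.5 mm free either way) goes to the higher end, 1 mm per mrad of tilt, and settles within 1 s. The dial turned clockwise moves it towards +y, 9.6 mm per rad
- vial_mid (a point): top of the middle of the bright green vial (68 mm long along y, 18 mm wide), 45 mm above the level's underside, 66 mm from the level's centre towards -y
- pad: the black rubber thumb pad on the level's top: 36 by 36 mm, 14 mm thick, giving 2.5 mm under 10 N (spring 4 N/mm, stop at 5 mm); its origin is the centre of its underside, 34 mm above the level's underside, 2 mm from the level's centre towards +y
- pad_top (a point): centre of the top of the rubber pad, where to press, 48 mm above the level's underside
- key_tray: clear plastic tray with spare steel keys, 170 by 130 by 30 mm, origin at the centre of its underside; leave alone
- bottle: green glass bottle with a metal cap, 68 mm wide, 210 mm tall, origin at the centre of its underside; leave alone
- lint_brush: grey plastic lint brush, about 215 mm long, 48 mm wide, 20 mm tall, origin near its middle, underneath; leave alone
- door_stopper: orange silicone door stopper, 60 mm wide, 38 mm tall, origin at the centre of its underside; leave alone
- polish_tin: red tin of shoe polish, 72 mm wide, 26 mm tall, origin at the centre of its underside; leave alone
- screwdriver: screwdriver with a yellow handle, lying; leave alone

How it is judged:
By the outcome, as a careful person would: the job done as asked, in the order asked, and still so for the second after the job is handed in, while the arm keeps its last pose, push and grip.
It also fails if it takes over 54 s, if anything falls off the work surface, if the arm or the gripper's body presses on something with over 40 N, if the wrist force passes 120 N, or if a joint passes its speed limit or range.

## Working session

There is one attempt and no reset: what is moved stays moved. The work goes in short steps, Python scripts to look and compute and a tool call to move; the robot and the scene stay as the last step left them, time stands still between calls to the robot, and variables do not carry over. Pictures are saved under pics/ and viewed, at most 10 in all, crops included, and the job is handed in when it is done.

Besides the shell and the picture viewer there is one more tool, called after ">>>" by a JSON object that holds its "fn" and its "kwargs". jog_arm: Moves the arm, as the interface text tells. Its arguments: {"type":"object","properties":{"series":{"type":"array"},"gripper":{"type":"number"},"grip_force":{"type":"number"}},"required":["series"]}

```bash
mkdir -p pics
python3 - <<'E'
from station import env
import cv2,numpy as np
s=env.read_state();print({k:np.round(v,3).tolist() for k,v in s.items()})
for n in("top","side"):
    f=env.grab_frame(n);cv2.imwrite(f"pics/{n}0.png",f["frame"][:,:,::-1])
    print(n,f["intrinsics"],f["position"],f["attitude"])
    np.savez(f"pics/{n}0.npz",**f)
E
```

```text
{'time': 0.0, 'joint_positions': [-1.134, 0.616, -0.013, 1.425, 0.008, 1.103, -0.04], 'qvel': [-0.001, 0.001, -0.001, -0.001, 0.002, 0.0, 0.0], 'joint_efforts': [-0.001, -45.893, 0.209, -16.574, -0.061, 0.021, 0.0], 'eef_pos': [0.29, 0.581, 0.197], 'tcp_rot': [-0.0, 0.229, 0.973, -0.001], 'force': [0.604, 0.074, -0.417], 'moment': [0.002, -0.013, 0.002], 'grip_force': 0.0, 'width': 1.001}
top [[429.08283813   0.         317.90141351]
 [  0.         429.08283813 201.30918223]
 [  0.           0.           1.        ]] [ 0.32838738 -0.01032459  1.29304824] [-0.05460795  0.71089162 -0.69901266  0.05506703]
side [[436.22708419   0.         313.87870965]
 [  0.         436.22708419 199.49247561]
 [  0.           0.           1.        ]] [-0.70912276 -0.34744426  1.0849286 ] [-0.35697028  0.69988823 -0.5571941   0.26881857]
```

View pics/top0.png

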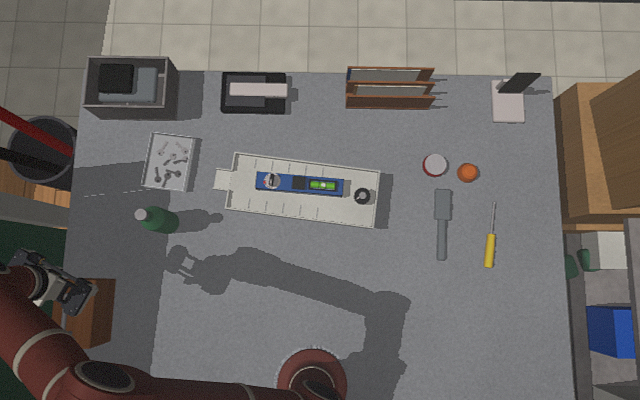

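View pics/side0.png

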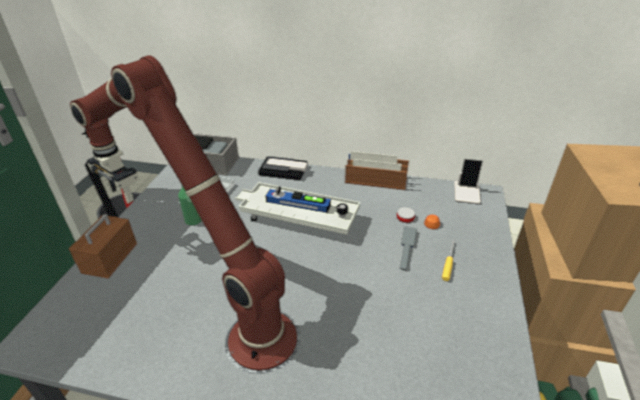

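The top view shows the shelf with spout left, dial ~(271,181), pad ~(300,183), vial ~(323,185), knob ~(362,196); the side view confirms it. Next I measure them by mask.

```bash
cat > h.py <<'E'
import cv2,numpy as np
from scipy.spatial.transform import Rotation as R
def rot(q): return R.from_quat([q[1],q[2],q[3],q[0]])
def cast(f,uv,z):
    d=rot(f["attitude"]).apply(np.linalg.inv(f["intrinsics"])@[uv[0],uv[1],1]); p=f["position"]
    return p+d*(z-p[2])/d[2]
def proj(f,P):
    c=f["intrinsics"]@rot(f["attitude"]).inv().apply(np.array(P)-f["position"]); return c[:2]/c[2]
def blob(m):
    c=max(cv2.findContours(m.astype(np.uint8),cv2.RETR_EXTERNAL,cv2.CHAIN_APPROX_NONE)[0],key=cv2.contourArea)
    return cv2.minAreaRect(c),cv2.contourArea(c)
E
python3 - <<'E'
from h import *
f=dict(np.load("pics/top0.npz"));im=f["frame"]
hsv=cv2.cvtColor(im,cv2.COLOR_RGB2HSV);H,S,V=cv2.split(hsv)
roi=np.zeros(H.shape,bool);roi[145:235,215:395]=1
for n,m,z in(("blue",(H>100)&(H<130)&(S>120),.094),("green",(H>40)&(H<80)&(S>130),.1),("black",(V<60),.104)):
    m=m&roi
    if n=="black": m[:,:350]=0
    r,a=blob(m);print(n,r,a,cast(f,r[0],z))
    b=cv2.boxPoints(r);print([np.round(cast(f,p,z),4)[:2].tolist() for p in b])
m=((V>150)&(S<60)&roi).astype(np.uint8);m=cv2.morphologyEx(m,cv2.MORPH_CLOSE,np.ones((5,5)))
r,a=blob(m);print("pan",r,[np.round(cast(f,p,.073),4)[:2].tolist() for p in cv2.boxPoints(r)])
cv2.imwrite("pics/c1.png",cv2.resize(im[150:230,235:385,::-1],None,fx=5,fy=5,interpolation=cv2.INTER_CUBIC))
E
```

```text
blue ((308.3931884765625, 183.93905639648438), (67.66283416748047, 15.992410659790039), 4.927110195159912) 309.5 [0.56563837 0.01836679 0.094     ]
[[0.5493, 0.1158], [0.5957, 0.1133], [0.582, -0.0794], [0.5358, -0.0759]]
green ((322.07244873046875, 184.63104248046875), (24.166234970092773, 5.065774917602539), 4.763641834259033) 74.0 [ 0.56311737 -0.02054377  0.1       ]
[[0.5581, 0.0141], [0.5727, 0.0131], [0.5681, -0.0552], [0.5535, -0.0542]]
black ((362.0, 195.5), (15.0, 14.0), 90.0) 82.0 [ 0.53313303 -0.13322092  0.104     ]
[[0.5542, -0.1135], [0.5549, -0.1529], [0.5121, -0.1529], [0.5115, -0.1136]]
pan ((295.6065368652344, 188.29034423828125), (163.30296325683594, 58.130531311035156), 7.4958577156066895) [[0.4992, 0.2975], [0.6702, 0.2847], [0.6143, -0.1898], [0.4457, -0.1672]]
```

View pics/c1.png

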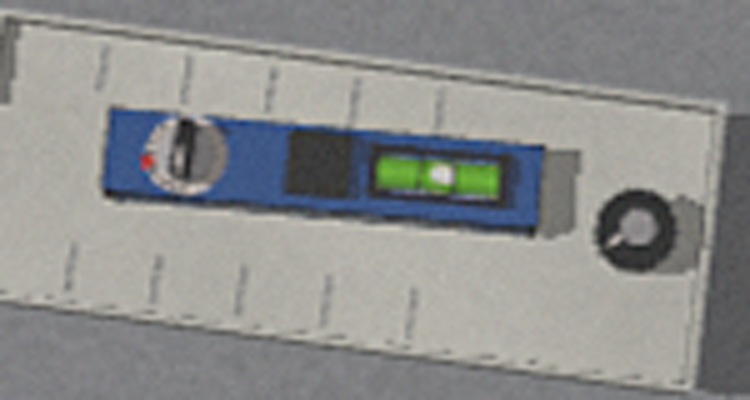

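The crop shows the dial at crop (187,155), its bar roughly along x, and the red mark at (149,161) on the +y side. The bubble is at (440,175), near mid-vial, and the knob is at (637,230). I'll move above the level for a closer look with the wrist camera.

>>> {"fn": "jog_arm", "kwargs": {"series": [{"z": -0.8},{"x": -0.3,"y": -0.2,"z": -1.6},{"x": -1.0,"y": -0.7,"z": -1.67,"rz": -4},{"x": -1.75,"y": -1.25,"z": -1.67,"rz": -8},{"x": -2.5,"y": -1.8,"z": -1.67,"rz": -12},{"x": -3.25,"y": -2.3,"z": -1.67,"rz": -16},{"x": -4.0,"y": -2.85,"z": -1.67,"rz": -20},{"x": -4.75,"y": -3.4,"z": -1.67,"rz": -22.6},{"x": -5.5,"y": -3.9,"z": -1.67,"rz": -22.6},{"x": -6.25,"y": -4.45,"z": -1.67,"rz": -22.6},{"x": -6.95,"y": -4.95,"z": -1.67,"rz": -22.6},{"x": -7.5,"y": -5.36,"z": -1.67,"rz": -22.6},{"x": -7.5,"y": -5.36,"z": -1.67,"rz": -22.6},{"x": -7.5,"y": -5.36,"z": -1.67,"rz": -22.6}], "gripper": 40}}

```text
$.series[0]: bad value
```

Run:
```python
from station import env
from h import *
s=env.read_state();print(s["time"],s["eef_pos"],s["tcp_rot"],s["joint_positions"],s["force"])
f=env.grab_frame("wrist");np.savez("pics/w1.npz",**f);cv2.imwrite("pics/w1.png",f["frame"][:,:,::-1]);print(f["position"],f["attitude"],f["intrinsics"][0])
for P in([.565,.09,.1],[.565,-.05,.1],[.533,-.133,.104]):print(proj(f,P))
```

```text
0.1 [0.28986185 0.58097429 0.19741723] [-2.47022182e-04  2.29296275e-01  9.73356027e-01 -1.09607025e-03] [-1.13448736  0.61581816 -0.0126204   1.42468623  0.00809762  1.10338536
 -0.04036779] [ 0.74982642 -0.3290235  -0.84940025]
[0.22378605 0.6133297  0.38234981] [0.11403206 0.8424948  0.52182789 0.06996325] [337.88088877   0.         319.53403658]
[ 62.402027   562.37462183]
[-25.67830946 595.42966463]
[-96.42711784 603.97067743]
```

View pics/w1.png

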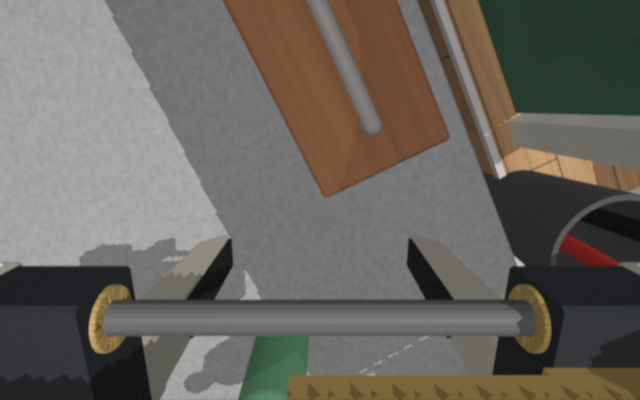

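The move was refused ("bad value"), so nothing moved, and the wrist view still shows only the start area. I'll resend it with all six keys in every row. I'm also aiming at x = 0.60, because the camera sits on the base side.

>>> {"fn": "jog_arm", "kwargs": {"series": [{"x": 0,"y": 0,"z": -0.8,"rx": 0,"ry": 0,"rz": 0},{"x": -0.3,"y": -0.2,"z": -1.6,"rx": 0,"ry": 0,"rz": 0},{"x": -1.0,"y": -0.65,"z": -2,"rx": 0,"ry": 0,"rz": -4},{"x": -1.8,"y": -1.2,"z": -2,"rx": 0,"ry": 0,"rz": -8},{"x": -2.6,"y": -1.7,"z": -2,"rx": 0,"ry": 0,"rz": -12},{"x": -3.4,"y": -2.2,"z": -2,"rx": 0,"ry": 0,"rz": -16},{"x": -4.2,"y": -2.75,"z": -2,"rx": 0,"ry": 0,"rz": -20},{"x": -5.0,"y": -3.25,"z": -2,"rx": 0,"ry": 0,"rz": -22.6},{"x": -5.8,"y": -3.8,"z": -2,"rx": 0,"ry": 0,"rz": -22.6},{"x": -6.6,"y": -4.3,"z": -2,"rx": 0,"ry": 0,"rz": -22.6},{"x": -7.4,"y": -4.8,"z": -2,"rx": 0,"ry": 0,"rz": -22.6},{"x": -8.1,"y": -5.3,"z": -2,"rx": 0,"ry": 0,"rz": -22.6},{"x": -8.56,"y": -5.58,"z": -2,"rx": 0,"ry": 0,"rz": -22.6},{"x": -8.56,"y": -5.58,"z": -2,"rx": 0,"ry": 0,"rz": -22.6},{"x": -8.56,"y": -5.58,"z": -2,"rx": 0,"ry": 0,"rz": -22.6}], "gripper": 40}}

```text
time: 2.02
eef_pos: [0.5996, 0.0544, 0.3181]
tcp_rot: [-0.001, 0.033, 0.999, 0.001]
force: [-0.6, 1.0, -0.2]
width: 0.43
grip_force: 0.0
```

Run:
```python
from station import env
from h import *
s=env.read_state();print(s["time"],s["eef_pos"],s["tcp_rot"],s["joint_positions"])
f=env.grab_frame("wrist");np.savez("pics/w2.npz",**f);cv2.imwrite("pics/w2.png",f["frame"][:,:,::-1]);print(f["position"],f["attitude"],f["intrinsics"])
for P in([.565,.09,.1],[.565,-.05,.1],[.533,-.133,.104]):print(proj(f,P))
```

```text
2.025 [0.5996199  0.0544481  0.31812249] [-6.53508563e-04  3.32228381e-02  9.99447515e-01  6.92740147e-04] [-0.15414871  0.45469407  0.04653335  1.36961817 -0.02270828  1.31886235
  1.39768559]
[0.52604664 0.05824042 0.50316107] [0.09648285 0.72350458 0.6773222  0.0920153 ] [[337.88088877   0.         319.53403658]
 [  0.         337.88088877 200.90585683]
 [  0.           0.           1.        ]]
[347.72322348 140.65742837]
[229.78576282 148.50967926]
[153.61413224 125.83236477]
```

View pics/w2.png

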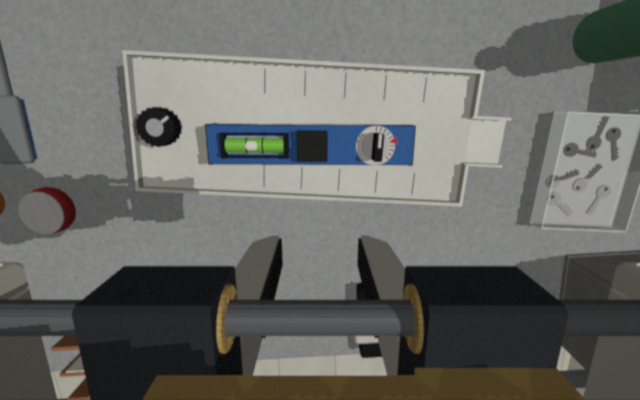

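The wrist view shows the whole job: knob at about (158,127), vial (254,145), pad (312,145), dial (377,145) with its bar nearly vertical in the image and the red mark on the right at (393,142). I'll measure these precisely.

Run:
```python
from h import *
f=dict(np.load("pics/w2.npz"));im=f["frame"]
H,S,V=cv2.split(cv2.cvtColor(im,cv2.COLOR_RGB2HSV))
def roi(m,x0,x1,y0,y1):
    r=np.zeros(H.shape,bool);r[y0:y1,x0:x1]=m[y0:y1,x0:x1];return r
for n,m,z in(("green",roi((H>40)&(H<80)&(S>130),200,300,120,170),.1),("pad",roi((V<70)&(S<120),293,335,126,165),.108),
  ("disc",roi(S<90,350,402,120,170),.098),("bar",roi(V<60,350,402,120,170),.11),("red",roi(((H<8)|(H>172))&(S>120),350,402,120,170),.098),("knob",roi(V<70,130,185,100,152),.1)):
    try:
        r,a=blob(m);b=cv2.boxPoints(r);p=[cast(f,q,z) for q in b];print(n,np.round(r[0],1),np.round(r[1],1),round(r[2],1),a,np.round(cast(f,r[0],z),4),np.round([ (p[1]-p[0])[:2],(p[2]-p[1])[:2]],4).tolist())
    except Exception as e:print(n,e)
b,_=blob(roi((H>100)&(H<130)&(S>120),195,425,115,175));P=[np.round(cast(f,q,.094),4) for q in cv2.boxPoints(b)];print("blue",b,P)
cv2.imwrite("pics/c2.png",np.hstack([cv2.resize(c[:,:,::-1],(400,400),interpolation=cv2.INTER_CUBIC) for c in(im[120:170,352:402],im[100:150,135:185])]))
```

```text
green [253.5 145. ] [14. 59.] 90.0 552.0 [ 0.5627 -0.0215  0.1   ] [[0.0046, 0.0692], [0.0164, -0.0015]]
pad [311.5 145.5] [29. 29.] 90.0 836.0 [0.567  0.0472 0.108 ] [[0.0022, 0.0332], [0.0333, -0.002]]
disc [375.5 144.5] [49. 51.] 90.0 1725.0 [0.5719 0.1229 0.098 ] [[0.0039, 0.0594], [0.0579, -0.0001]]
bar [376.5 147. ] [26.  9.] 90.0 150.5 [0.5735 0.1221 0.11  ] [[0.0007, 0.0103], [0.0299, -0.0005]]
red [393.5 140. ] [4. 5.] 90.0 12.5 [0.568  0.1444 0.098 ] [[0.0004, 0.0059], [0.0047, -0.0]]
knob [157.5 126.5] [37. 45.] 90.0 1307.5 [ 0.5341 -0.1306  0.1   ] [[0.0034, 0.0515], [0.0418, -0.0074]]
blue ((286.261474609375, 144.12844848632812), (160.98606872558594, 38.378257751464844), 0.7538482546806335) [array([ 0.5802, -0.0833,  0.094 ]), array([ 0.535 , -0.0757,  0.094 ]), array([0.5499, 0.114 , 0.094 ]), array([0.5957, 0.1121, 0.094 ])]
```

View pics/c2.png

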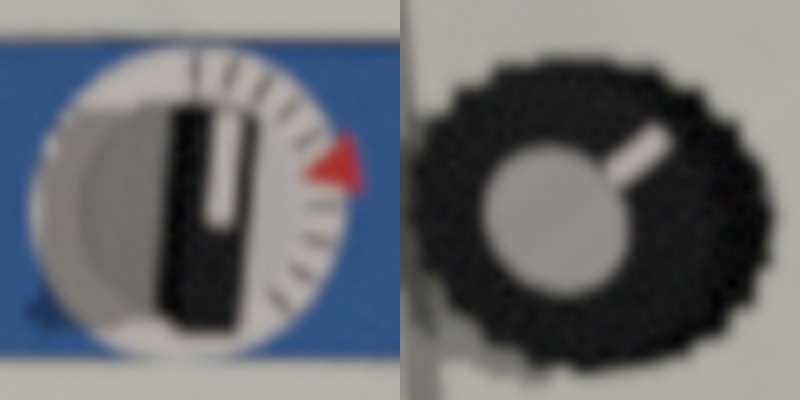

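Pointer is at dial ≈0, so it needs ~74° clockwise. I'll go above the dial first.

>>> {"fn": "jog_arm", "kwargs": {"series": [{"x": 0.26,"y": 0.55,"z": 0.6,"rx": 0,"ry": 0,"rz": 0},{"x": 0.526,"y": 1.11,"z": 1.3,"rx": 0,"ry": 0,"rz": 0},{"x": 0.526,"y": 1.11,"z": 2.1,"rx": 0,"ry": 0,"rz": 0},{"x": 0.526,"y": 1.11,"z": 2.9,"rx": 0,"ry": 0,"rz": 0},{"x": 0.526,"y": 1.11,"z": 3.1,"rx": 0,"ry": 0,"rz": 0},{"x": 0.526,"y": 1.11,"z": 3.1,"rx": 0,"ry": 0,"rz": 0},{"x": 0.526,"y": 1.11,"z": 3.1,"rx": 0,"ry": 0,"rz": 0},{"x": 0.526,"y": 1.11,"z": 3.1,"rx": 0,"ry": 0,"rz": 0}], "gripper": 40}}

```text
time: 3.08
eef_pos: [0.5745, 0.1216, 0.1343]
tcp_rot: [0.002, 0.034, 0.999, 0.0]
force: [-0.7, -0.2, -0.2]
width: 0.432
grip_force: 0.0
```

>>> {"fn": "jog_arm", "kwargs": {"series": [{"x": 0.03,"y": 0.02,"z": 0.25,"rx": 0,"ry": 0,"rz": 0},{"x": 0.03,"y": 0.02,"z": 0.5,"rx": 0,"ry": 0,"rz": 0},{"x": 0.03,"y": 0.02,"z": 0.5,"rx": 0,"ry": 0,"rz": 0}], "gripper": 40}}

```text
time: 3.45
eef_pos: [0.57, 0.1223, 0.1004]
tcp_rot: [-0.002, 0.034, 0.999, -0.001]
force: [0.1, 0.7, 0.6]
width: 0.428
grip_force: 0.0
```

>>> {"fn": "jog_arm", "kwargs": {"series": [{"x": 0,"y": 0,"z": 0,"rx": 0,"ry": 0,"rz": 0},{"x": 0,"y": 0,"z": 0,"rx": 0,"ry": 0,"rz": 0},{"x": 0,"y": 0,"z": 0,"rx": 0,"ry": 0,"rz": 0},{"x": 0,"y": 0,"z": 0,"rx": 0,"ry": 0,"rz": 0},{"x": 0,"y": 0,"z": 0,"rx": 0,"ry": 0,"rz": 0},{"x": 0,"y": 0,"z": 0,"rx": 0,"ry": 0,"rz": 0}], "gripper": 0, "grip_force": 15}}

```text
time: 4.2
eef_pos: [0.5716, 0.1227, 0.1025]
tcp_rot: [-0.0, 0.034, 0.999, -0.0]
force: [0.6, 0.7, -0.7]
width: 0.004
grip_force: 0.0
```

Width is 0, so the fingers closed on nothing. I'll take a picture.

Run:
```python
from station import env
from h import *
f=env.grab_frame("wrist");g=env.grab_frame("top");np.savez("pics/t3.npz",**g);np.savez("pics/w3.npz",**f)
print(proj(f,[.5716,.1227,.1025]),proj(g,[.5716,.1227,.1025]),env.read_state()["width"],env.read_state()["grip_force"])
a=cv2.resize(f["frame"],(480,300));u=cv2.resize(g["frame"][130:230,220:380],(480,300),interpolation=cv2.INTER_CUBIC)
s=env.grab_frame("side");v=cv2.resize(s["frame"][150:250,220:380],(480,300),interpolation=cv2.INTER_CUBIC)
cv2.imwrite("pics/c3.png",cv2.resize(np.vstack([a,u]),(480,600))[:,:,::-1]) ;cv2.imwrite("pics/s3.png",v[:,:,::-1])
```

```text
[320.59593547 238.67779844] [271.5030194 180.6673924] 0.004973785750740483 0.0
```

View pics/c3.png

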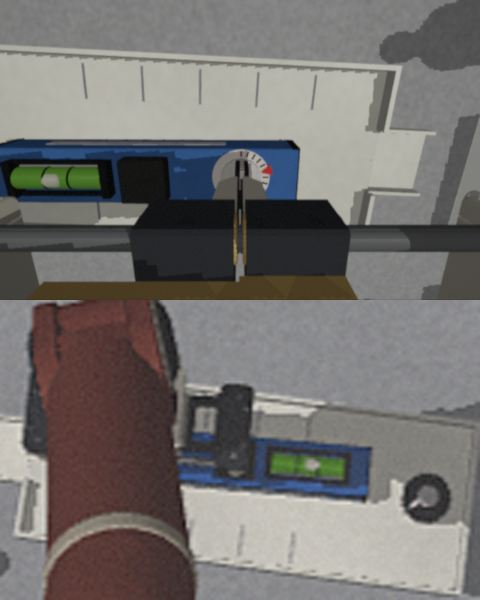

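The wrist view shows the shut fingers at about (320,240) full-res, next to the dial disc at (324,229). I need a zoom.

Run:
```python
from h import *
f=dict(np.load("pics/w3.npz"))
for P in([.5725,.123,.098],[.5725,.123,.12],[.5565,.122,.12],[.5885,.124,.12],[.5725,.123,.094]):print(P,proj(f,P))
c=cv2.resize(f["frame"][180:280,255:385],None,fx=6,fy=6,interpolation=cv2.INTER_CUBIC);cv2.imwrite("pics/c4.png",c[:,:,::-1])
```

```text
[0.5725, 0.123, 0.098] [321.16451247 237.24260801]
[0.5725, 0.123, 0.12] [321.39956158 252.38470811]
[0.5565, 0.122, 0.12] [317.48268    224.36653372]
[0.5885, 0.124, 0.12] [325.13806413 279.12690448]
[0.5725, 0.123, 0.094] [321.12696797 234.8239532 ]
```

View pics/c4.png

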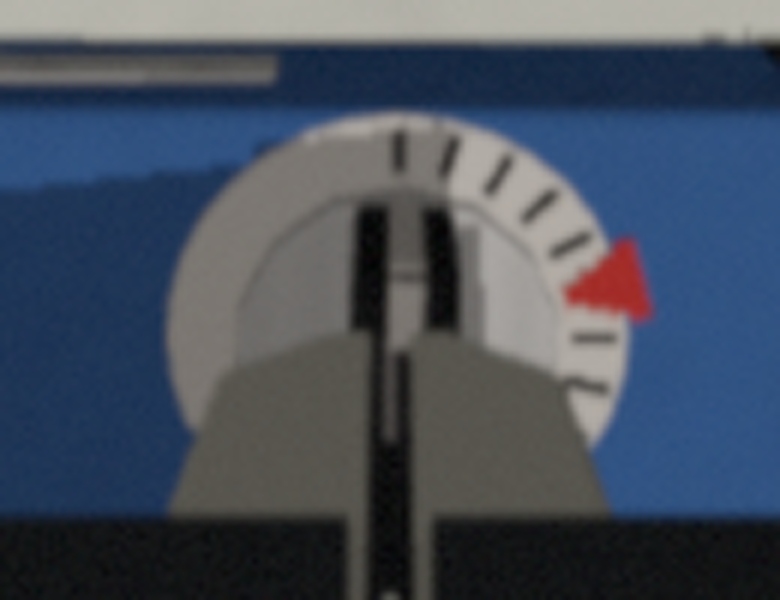

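The zoom shows the dial disc where expected. The fingertips are shut and appear to overlie the bar top at zoomed y ≥ 330, with the pointer line visible in the slit between them, so the tips are still above the bar. I'll probe down gently with the fingers shut to find the real height.

>>> {"fn": "jog_arm", "kwargs": {"series": [{"x": 0,"y": 0,"z": 0.03,"rx": 0,"ry": 0,"rz": 0},{"x": 0,"y": 0,"z": 0.05,"rx": 0,"ry": 0,"rz": 0},{"x": 0,"y": 0,"z": 0.05,"rx": 0,"ry": 0,"rz": 0}]}}

```text
time: 4.72
eef_pos: [0.5718, 0.1227, 0.1005]
tcp_rot: [0.0, 0.034, 0.999, 0.0]
force: [-1.3, -0.5, 6.3]
width: 0.003
grip_force: 3.0
```

Contact came at reading z≈0.1005, which doesn't match tips inside a 22 mm bar; they are on its top. I'll raise, open and descend again in small guarded steps.

>>> {"fn": "jog_arm", "kwargs": {"series": [{"x": 0,"y": 0,"z": -0.25,"rx": 0,"ry": 0,"rz": 0},{"x": 0,"y": 0,"z": -0.25,"rx": 0,"ry": 0,"rz": 0}]}}

```text
time: 4.97
eef_pos: [0.5728, 0.1229, 0.1159]
tcp_rot: [0.002, 0.034, 0.999, 0.0]
force: [-0.4, 0.1, -0.0]
width: 0.005
grip_force: 0.0
```

>>> {"fn": "jog_arm", "kwargs": {"series": [{"x": 0,"y": 0,"z": 0,"rx": 0,"ry": 0,"rz": 0},{"x": 0,"y": 0,"z": 0,"rx": 0,"ry": 0,"rz": 0},{"x": 0,"y": 0,"z": 0,"rx": 0,"ry": 0,"rz": 0},{"x": 0,"y": 0,"z": 0.1,"rx": 0,"ry": 0,"rz": 0},{"x": 0,"y": 0,"z": 0.2,"rx": 0,"ry": 0,"rz": 0},{"x": 0,"y": 0,"z": 0.2,"rx": 0,"ry": 0,"rz": 0}], "gripper": 40}}

```text
time: 5.72
eef_pos: [0.571, 0.1225, 0.1015]
tcp_rot: [-0.001, 0.034, 0.999, -0.0]
force: [0.2, 0.3, 0.7]
width: 0.432
grip_force: 0.0
```

Run:
```python
from station import env
from h import *
s=env.read_state();print(s["time"],s["eef_pos"],s["force"],s["width"])
f=env.grab_frame("wrist");np.savez("pics/w4.npz",**f)
print(proj(f,[.5725,.123,.094]),f["position"])
c=cv2.resize(f["frame"][150:280,235:405],None,fx=4,fy=4,interpolation=cv2.INTER_CUBIC);cv2.imwrite("pics/c5.png",c[:,:,::-1])
```

```text
5.725 [0.57101172 0.12251828 0.10154927] [0.19579639 0.32447662 0.73999341] 0.4318046127223655
[321.44980633 236.39471887] [0.49752135 0.12679781 0.28661248]
```

View pics/c5.png

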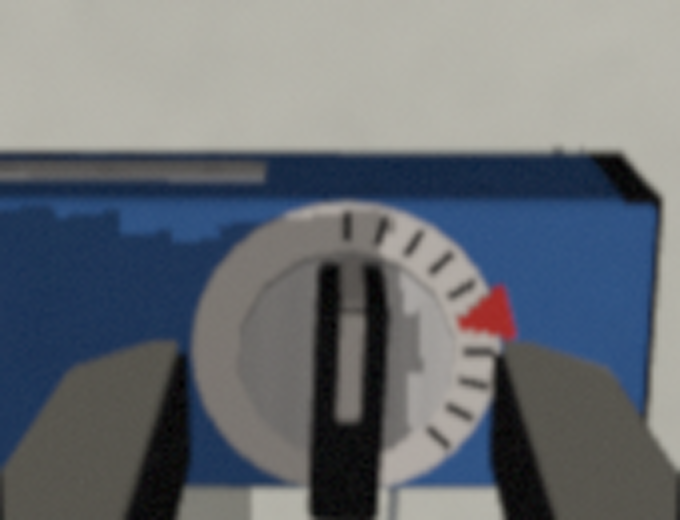

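The zoom shows the fingers straddling the bar, with tips at zoomed (180,340) and (505,345). The 40 mm gap spans 79 px, so tip depth is ~0.171, about 18 mm higher than the reported TCP. That agrees with the probe, so the real tips are at reading + 18 mm. I'll descend further, guarded.

>>> {"fn": "jog_arm", "kwargs": {"series": [{"x": 0,"y": 0.02,"z": 0.1,"rx": 0,"ry": 0,"rz": 0},{"x": 0,"y": 0.02,"z": 0.17,"rx": 0,"ry": 0,"rz": 0},{"x": 0,"y": 0.02,"z": 0.17,"rx": 0,"ry": 0,"rz": 0}]}}

```text
time: 6.15
eef_pos: [0.5713, 0.1238, 0.0917]
tcp_rot: [-0.001, 0.034, 0.999, -0.0]
force: [-0.7, 0.1, 0.5]
width: 0.431
grip_force: 0.0
```

>>> {"fn": "jog_arm", "kwargs": {"series": [{"x": 0,"y": 0,"z": 0.05,"rx": 0,"ry": 0,"rz": 0},{"x": 0,"y": 0,"z": 0.09,"rx": 0,"ry": 0,"rz": 0},{"x": 0,"y": 0,"z": 0.09,"rx": 0,"ry": 0,"rz": 0}]}}

```text
time: 6.52
eef_pos: [0.5716, 0.1238, 0.0866]
tcp_rot: [-0.0, 0.034, 0.999, -0.0]
force: [-0.3, 0.1, 0.3]
width: 0.428
grip_force: 0.0
```

>>> {"fn": "jog_arm", "kwargs": {"series": [{"x": 0,"y": 0,"z": 0,"rx": 0,"ry": 0,"rz": 0},{"x": 0,"y": 0,"z": 0,"rx": 0,"ry": 0,"rz": 0},{"x": 0,"y": 0,"z": 0,"rx": 0,"ry": 0,"rz": 0},{"x": 0,"y": 0,"z": 0,"rx": 0,"ry": 0,"rz": 0},{"x": 0,"y": 0,"z": 0,"rx": 0,"ry": 0,"rz": 0}], "gripper": 0, "grip_force": 15}}

```text
time: 7.15
eef_pos: [0.5717, 0.1236, 0.0869]
tcp_rot: [0.0, 0.034, 0.999, -0.0]
force: [-0.5, 0.0, 0.6]
width: 0.109
grip_force: 14.8
```

Gripped: width is ~10 mm. Now I'll turn 74° clockwise, which is +rz.

>>> {"fn": "jog_arm", "kwargs": {"series": [{"x": 0,"y": 0,"z": 0,"rx": 0,"ry": 0,"rz": 6},{"x": 0,"y": 0,"z": 0,"rx": 0,"ry": 0,"rz": 14},{"x": 0,"y": 0,"z": 0,"rx": 0,"ry": 0,"rz": 22},{"x": 0,"y": 0,"z": 0,"rx": 0,"ry": 0,"rz": 30},{"x": 0,"y": 0,"z": 0,"rx": 0,"ry": 0,"rz": 38},{"x": 0,"y": 0,"z": 0,"rx": 0,"ry": 0,"rz": 46},{"x": 0,"y": 0,"z": 0,"rx": 0,"ry": 0,"rz": 54},{"x": 0,"y": 0,"z": 0,"rx": 0,"ry": 0,"rz": 62},{"x": 0,"y": 0,"z": 0,"rx": 0,"ry": 0,"rz": 70},{"x": 0,"y": 0,"z": 0,"rx": 0,"ry": 0,"rz": 74},{"x": 0,"y": 0,"z": 0,"rx": 0,"ry": 0,"rz": 74},{"x": 0,"y": 0,"z": 0,"rx": 0,"ry": 0,"rz": 74}]}}

```text
time: 8.65
eef_pos: [0.5723, 0.1252, 0.0869]
tcp_rot: [-0.0, 0.628, 0.778, 0.001]
force: [2.3, 1.9, -1.1]
width: 0.102
grip_force: 14.9
```

>>> {"fn": "jog_arm", "kwargs": {"series": [{"x": 0,"y": 0,"z": 0,"rx": 0,"ry": 0,"rz": 0},{"x": 0,"y": 0,"z": 0,"rx": 0,"ry": 0,"rz": 0},{"x": 0,"y": 0,"z": 0,"rx": 0,"ry": 0,"rz": 0},{"x": 0,"y": 0,"z": -0.5,"rx": 0,"ry": 0,"rz": 0},{"x": 0,"y": 0,"z": -1.2,"rx": 0,"ry": 0,"rz": 0},{"x": 0,"y": 0,"z": -2,"rx": 0,"ry": 0,"rz": 0},{"x": 0,"y": 0,"z": -2,"rx": 0,"ry": 0,"rz": 0}], "gripper": 30}}

```text
time: 9.52
eef_pos: [0.5743, 0.1233, 0.211]
tcp_rot: [0.003, 0.629, 0.777, 0.003]
force: [0.3, -0.9, -0.6]
width: 0.322
grip_force: 0.0
```

Dial turned. Next, back to a viewing pose, with the wrist rotated to suit the knob start, to measure the dial, bubble and knob.

>>> {"fn": "jog_arm", "kwargs": {"series": [{"x": -0.2,"y": 0,"z": -0.4,"rx": 0,"ry": 0,"rz": -9},{"x": -0.5,"y": 0.05,"z": -0.8,"rx": 0,"ry": 0,"rz": -18},{"x": -0.8,"y": 0.1,"z": -1.2,"rx": 0,"ry": 0,"rz": -27},{"x": -1.1,"y": 0.15,"z": -1.5,"rx": 0,"ry": 0,"rz": -36},{"x": -1.28,"y": 0.17,"z": -1.5,"rx": 0,"ry": 0,"rz": -44},{"x": -1.28,"y": 0.17,"z": -1.5,"rx": 0,"ry": 0,"rz": -50},{"x": -1.28,"y": 0.17,"z": -1.5,"rx": 0,"ry": 0,"rz": -50},{"x": -1.28,"y": 0.17,"z": -1.5,"rx": 0,"ry": 0,"rz": -50}], "gripper": 62}}

```text
time: 10.52
eef_pos: [0.5973, 0.0511, 0.296]
tcp_rot: [-0.001, 0.242, 0.97, -0.0]
force: [0.0, -0.5, -0.6]
width: 0.664
grip_force: 0.0
```

```bash
cat >> h.py <<'E'
def rectify(f,c,yaw,L,W,z,k=4):
    """top-down patch at plane z: columns along level y, rows along level x (down=+x), k px/mm, centred c"""
    y=np.array([np.sin(yaw),np.cos(yaw),0]);x=np.array([np.cos(yaw),-np.sin(yaw),0]);c=np.array([c[0],c[1],z])
    w=np.float32([proj(f,c+a*L/2*y+b*W/2*x) for a,b in((-1,-1),(1,-1),(1,1),(-1,1))])
    n,m=int(L*1000*k),int(W*1000*k)
    M=cv2.getPerspectiveTransform(w,np.float32([[0,0],[n,0],[n,m],[0,m]]))
    return cv2.warpPerspective(f["frame"],M,(n,m),flags=cv2.INTER_CUBIC)
E
python3 - <<'E'
from station import env
from h import *
s=env.read_state();print(s["time"],s["eef_pos"],s["tcp_rot"])
f=env.grab_frame("wrist");np.savez("pics/w5.npz",**f)
im=f["frame"];H,S,V=cv2.split(cv2.cvtColor(im,cv2.COLOR_RGB2HSV))
uv=proj(f,[.5725,.123,.11]);print("dial px",uv,"pad",proj(f,[.567,.047,.108]),"knob",proj(f,[.534,-.131,.1]))
u=rectify(f,(.562,-.0),np.radians(4.1),.34,.12,.104,2)
cv2.imwrite("pics/c6.png",np.vstack([u,cv2.resize(rectify(f,(.5725,.123),np.radians(4.1),.06,.04,.11,8),(340*2,453)).astype(np.uint8)[:340]])[:,:,::-1])
E
```

```text
10.525 [0.59730092 0.05106586 0.29601624] [-8.54173578e-04  2.41778727e-01  9.70331002e-01 -2.54446252e-04]
dial px [368.52372452 125.57946889] pad [303.98456603 154.02244289] knob [156.95237539 199.63161474]
```

View pics/c6.png

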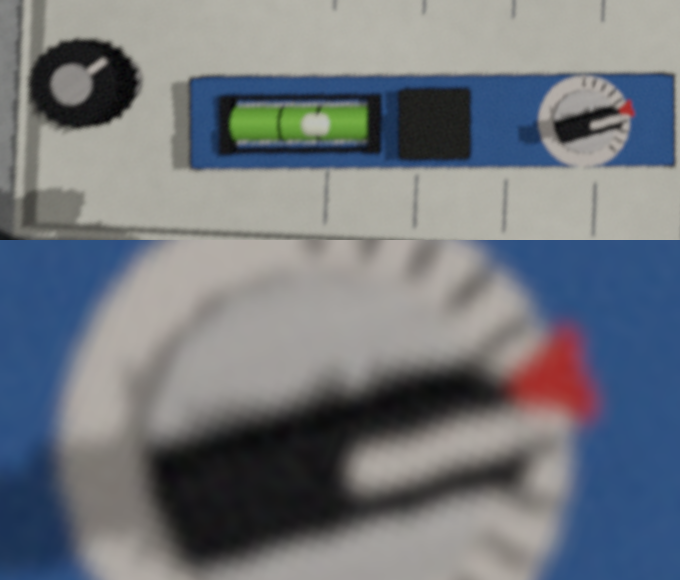

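The last picture shows three things:
- The pointer is at the red mark: line (345,478)→(545,422), dial ≈1.31 rad.
- The bubble is at panel x 316 against mid-vial 300, about 8–9 mm towards +y.
- The knob cap is at (71,84).

The foot therefore needs about +1.85 rad (106° clockwise). I'll go above the knob.

>>> {"fn": "jog_arm", "kwargs": {"series": [{"x": -0.13,"y": -0.8,"z": 0.3,"rx": 0,"ry": 0,"rz": 0},{"x": -0.26,"y": -1.6,"z": 0.6,"rx": 0,"ry": 0,"rz": 0},{"x": -0.39,"y": -2.4,"z": 1.1,"rx": 0,"ry": 0,"rz": 0},{"x": -0.51,"y": -3.2,"z": 1.6,"rx": 0,"ry": 0,"rz": 0},{"x": -0.51,"y": -3.2,"z": 2.3,"rx": 0,"ry": 0,"rz": 0},{"x": -0.51,"y": -3.2,"z": 2.6,"rx": 0,"ry": 0,"rz": 0},{"x": -0.51,"y": -3.2,"z": 2.6,"rx": 0,"ry": 0,"rz": 0},{"x": -0.51,"y": -3.2,"z": 2.6,"rx": 0,"ry": 0,"rz": 0},{"x": -0.51,"y": -3.2,"z": 2.6,"rx": 0,"ry": 0,"rz": 0}], "gripper": 64}}

```text
time: 11.7
eef_pos: [0.5358, -0.1331, 0.142]
tcp_rot: [0.001, 0.241, 0.971, -0.0]
force: [-1.0, 0.7, 0.0]
width: 0.687
grip_force: 0.0
```

Run:
```python
from station import env
from h import *
s=env.read_state();print(s["eef_pos"],s["tcp_rot"])
f=env.grab_frame("wrist");np.savez("pics/w6.npz",**f)
im=f["frame"];H,S,V=cv2.split(cv2.cvtColor(im,cv2.COLOR_RGB2HSV))
u=proj(f,[.534,-.133,.104]);print(u)
# grey cap inside black knob
x,y=map(int,u);w=60;roi=V[y-w:y+w,x-w:x+w]
k=(roi<65).astype(np.uint8);n,l,st,ce=cv2.connectedComponentsWithStats(k);print([(a.tolist(),c.round(1).tolist()) for a,c in zip(st,ce) if a[4]>150])
```

```text
[ 0.53583939 -0.13313239  0.14202453] [ 1.22702984e-03  2.41019323e-01  9.70519541e-01 -1.16476881e-05]
[319.34785839 215.48787901]
[([0, 0, 120, 120, 11977], [59.7, 60.2]), ([28, 23, 64, 66, 2395], [59.0, 55.4])]
```

>>> {"fn": "jog_arm", "kwargs": {"series": [{"x": 0.02,"y": 0,"z": 0.4,"rx": 0,"ry": 0,"rz": 0},{"x": 0.02,"y": 0,"z": 0.8,"rx": 0,"ry": 0,"rz": 0},{"x": 0.02,"y": 0,"z": 1.0,"rx": 0,"ry": 0,"rz": 0},{"x": 0.02,"y": 0,"z": 1.0,"rx": 0,"ry": 0,"rz": 0}]}}

```text
time: 12.25
eef_pos: [0.5337, -0.1325, 0.0806]
tcp_rot: [-0.0, 0.241, 0.97, -0.0]
force: [0.2, 0.2, 0.2]
width: 0.687
grip_force: 0.0
```

>>> {"fn": "jog_arm", "kwargs": {"series": [{"x": 0,"y": 0,"z": 0.15,"rx": 0,"ry": 0,"rz": 0},{"x": 0,"y": 0,"z": 0.25,"rx": 0,"ry": 0,"rz": 0},{"x": 0,"y": 0,"z": 0.25,"rx": 0,"ry": 0,"rz": 0}]}}

```text
time: 12.62
eef_pos: [0.5336, -0.1324, 0.0656]
tcp_rot: [-0.0, 0.241, 0.97, -0.0]
force: [0.4, 0.3, 0.1]
width: 0.689
grip_force: 0.0
```

>>> {"fn": "jog_arm", "kwargs": {"series": [{"x": 0,"y": 0,"z": 0,"rx": 0,"ry": 0,"rz": 0},{"x": 0,"y": 0,"z": 0,"rx": 0,"ry": 0,"rz": 0},{"x": 0,"y": 0,"z": 0,"rx": 0,"ry": 0,"rz": 0},{"x": 0,"y": 0,"z": 0,"rx": 0,"ry": 0,"rz": 0},{"x": 0,"y": 0,"z": 0,"rx": 0,"ry": 0,"rz": 0}], "gripper": 20, "grip_force": 25}}

```text
time: 13.25
eef_pos: [0.534, -0.1326, 0.066]
tcp_rot: [0.0, 0.241, 0.97, -0.0]
force: [0.4, -0.7, 1.0]
width: 0.468
grip_force: 25.0
```

Knob gripped (43.5 mm). Turning 106° clockwise.

>>> {"fn": "jog_arm", "kwargs": {"series": [{"x": 0,"y": 0,"z": 0,"rx": 0,"ry": 0,"rz": 5},{"x": 0,"y": 0,"z": 0,"rx": 0,"ry": 0,"rz": 13},{"x": 0,"y": 0,"z": 0,"rx": 0,"ry": 0,"rz": 21},{"x": 0,"y": 0,"z": 0,"rx": 0,"ry": 0,"rz": 29},{"x": 0,"y": 0,"z": 0,"rx": 0,"ry": 0,"rz": 37},{"x": 0,"y": 0,"z": 0,"rx": 0,"ry": 0,"rz": 45},{"x": 0,"y": 0,"z": 0,"rx": 0,"ry": 0,"rz": 53},{"x": 0,"y": 0,"z": 0,"rx": 0,"ry": 0,"rz": 61},{"x": 0,"y": 0,"z": 0,"rx": 0,"ry": 0,"rz": 69},{"x": 0,"y": 0,"z": 0,"rx": 0,"ry": 0,"rz": 77},{"x": 0,"y": 0,"z": 0,"rx": 0,"ry": 0,"rz": 85},{"x": 0,"y": 0,"z": 0,"rx": 0,"ry": 0,"rz": 93},{"x": 0,"y": 0,"z": 0,"rx": 0,"ry": 0,"rz": 100},{"x": 0,"y": 0,"z": 0,"rx": 0,"ry": 0,"rz": 106},{"x": 0,"y": 0,"z": 0,"rx": 0,"ry": 0,"rz": 106},{"x": 0,"y": 0,"z": 0,"rx": 0,"ry": 0,"rz": 106},{"x": 0,"y": 0,"z": 0,"rx": 0,"ry": 0,"rz": 106},{"x": 0,"y": 0,"z": 0,"rx": 0,"ry": 0,"rz": 106},{"x": 0,"y": 0,"z": 0,"rx": 0,"ry": 0,"rz": 106},{"x": 0,"y": 0,"z": 0,"rx": 0,"ry": 0,"rz": 106}], "grip_force": 30}}

```text
time: 15.75
eef_pos: [0.5351, -0.1325, 0.0661]
tcp_rot: [0.001, 0.92, 0.392, 0.001]
force: [5.1, -0.7, -0.9]
width: 0.463
grip_force: 30.0
```

```bash
cat >> h.py <<'E'
def bubble(f,c=(.5627,-.0205),yaw=np.radians(4.1),verbose=1):
    u=rectify(f,c,yaw,.084,.03,.103,4)
    H,S,V=cv2.split(cv2.cvtColor(u,cv2.COLOR_RGB2HSV))
    g=((H>38)&(H<82)&(S>120)); b=(S<110)&(V>140)
    rows=np.where(g.sum(1)>100)[0]
    if len(rows)==0: print("no vial");return
    r0,r1=int(rows[0]),int(rows[-1])
    rr=slice(r0+(r1-r0)//3,r1-(r1-r0)//3+1)
    cols=np.where(g[rr].sum(0)>0)[0];v0,v1=cols[0],cols[-1]
    m=b[rr].copy();m[:,:v0]=0;m[:,v1:]=0
    bc=np.where(m.mean(0)>.5)[0]
    d=V[rr].mean(0);d[bc]=255
    print("vial",v0/4,v1/4,"mid",(v0+v1)/8,"bubble",bc.min()/4 if len(bc) else None,bc.max()/4 if len(bc) else None,"dark cols",[round(i/4,1) for i in range(v0+12,v1-12) if d[i]<90])
E
python3 - <<'E'
from station import env
from h import *
s=env.read_state();print(s["time"],s["eef_pos"],s["tcp_rot"])
bubble(dict(np.load("pics/w5.npz")))
t=dict(np.load("pics/top0.npz"));bubble(t)
for n in("top","wrist"):
    f=env.grab_frame(n);np.savez(f"pics/{n}7.npz",**f);print(n);bubble(f)
E
```

```text
15.75 [ 0.53508002 -0.13252566  0.06609035] [6.38025504e-04 9.20067185e-01 3.91759012e-01 9.19118660e-04]
vial 5.75 76.5 mid 41.125 bubble 42.25 57.25 dark cols []
vial 7.0 76.75 mid 41.875 bubble 33.25 46.5 dark cols []
top
no vial
wrist
vial 7.75 61.25 mid 34.5 bubble 35.0 49.25 dark cols [32.2, 32.5, 32.8, 33.0, 33.2, 51.5, 51.8, 52.0, 52.2, 52.5]
```

The bubble is now centred between the lines to within about 0.3 mm. I'll release, lift and go above the pad, then check again.

>>> {"fn": "jog_arm", "kwargs": {"series": [{"x": 0,"y": 0,"z": 0,"rx": 0,"ry": 0,"rz": 0},{"x": 0,"y": 0,"z": 0,"rx": 0,"ry": 0,"rz": 0},{"x": 0,"y": 0,"z": 0,"rx": 0,"ry": 0,"rz": 0},{"x": 0,"y": 0,"z": -0.4,"rx": 0,"ry": 0,"rz": 0},{"x": 0,"y": 0,"z": -1.0,"rx": 0,"ry": 0,"rz": 0},{"x": 0,"y": 0,"z": -1.8,"rx": 0,"ry": 0,"rz": 0},{"x": 0,"y": 0,"z": -2.5,"rx": 0,"ry": 0,"rz": 0},{"x": 0,"y": 0,"z": -2.5,"rx": 0,"ry": 0,"rz": 0},{"x": 0,"y": 0,"z": -2.5,"rx": 0,"ry": 0,"rz": 0}], "gripper": 62}}

```text
time: 16.98
eef_pos: [0.5329, -0.1319, 0.2149]
tcp_rot: [-0.001, 0.92, 0.391, -0.001]
force: [0.1, 0.2, -0.7]
width: 0.667
grip_force: 0.0
```

Run:
```python
from station import env
from h import *
s=env.read_state();print(s["time"],s["eef_pos"],s["tcp_rot"],s["joint_positions"])
f=env.grab_frame("wrist");np.savez(f"pics/w8.npz",**f);bubble(f);print(f["position"])
im=f["frame"];H,S,V=cv2.split(cv2.cvtColor(im,cv2.COLOR_RGB2HSV));
for n,m,z in(("green",(H>40)&(H<80)&(S>130),.1),):
    r,a=blob(m);print(n,r,cast(f,r[0],z))
a=np.radians(4.1);tx=np.array([.695,.719]);ty=np.array([.721,-.693])
d=np.array([.567,.047])-s["eef_pos"][:2];print("units",d@tx/.06,d@ty/.06)
```

```text
16.975 [ 0.53290059 -0.13193054  0.2149225 ] [-9.58768041e-04  9.20208199e-01  3.91427385e-01 -7.44407433e-04] [-0.35428594  0.57700596  0.91079017  1.71153043 -0.50264699  1.10783951
 -0.05502815]
vial 7.25 77.0 mid 42.125 bubble 34.5 49.25 dark cols [32.2, 32.5, 32.8, 51.5, 51.8, 52.0]
[ 0.58381029 -0.08001321  0.39982885]
green ((252.15182495117188, 70.80686950683594), (89.45286560058594, 21.260156631469727), 48.60846710205078) [ 0.56354994 -0.01893803  0.1       ]
units 2.5391692054253823 -1.65688651616275
```

>>> {"fn": "jog_arm", "kwargs": {"series": [{"x": 0.3,"y": -0.2,"z": 0,"rx": 0,"ry": 0,"rz": 6},{"x": 0.7,"y": -0.45,"z": 0,"rx": 0,"ry": 0,"rz": 13},{"x": 1.1,"y": -0.7,"z": 0,"rx": 0,"ry": 0,"rz": 20},{"x": 1.5,"y": -0.95,"z": 0,"rx": 0,"ry": 0,"rz": 27},{"x": 1.9,"y": -1.2,"z": 0,"rx": 0,"ry": 0,"rz": 34},{"x": 2.3,"y": -1.5,"z": 0.2,"rx": 0,"ry": 0,"rz": 42},{"x": 2.54,"y": -1.66,"z": 0.5,"rx": 0,"ry": 0,"rz": 50},{"x": 2.54,"y": -1.66,"z": 1.0,"rx": 0,"ry": 0,"rz": 50},{"x": 2.54,"y": -1.66,"z": 1.0,"rx": 0,"ry": 0,"rz": 50},{"x": 2.54,"y": -1.66,"z": 1.0,"rx": 0,"ry": 0,"rz": 50},{"x": 2.54,"y": -1.66,"z": 1.0,"rx": 0,"ry": 0,"rz": 50}], "gripper": 0}}

```text
time: 18.4
eef_pos: [0.5684, 0.0456, 0.157]
tcp_rot: [0.0, 0.999, -0.035, 0.001]
force: [0.1, 0.3, -0.4]
width: 0.011
grip_force: 0.0
```

Run:
```python
from station import env
from h import *
s=env.read_state();print(s["time"],s["eef_pos"],s["tcp_rot"],s["joint_positions"],s["force"])
f=env.grab_frame("wrist");np.savez(f"pics/w9.npz",**f);bubble(f);print(f["position"],proj(f,[.5627,-.0205,.103]))
```

```text
18.4 [0.56840151 0.04558188 0.15695015] [ 4.97533042e-05  9.99401290e-01 -3.45867641e-02  9.02719935e-04] [-0.73426193  0.78114866  1.11821723  1.73578202 -0.77341141  1.13542458
 -1.01472684] [ 0.10447814  0.34949621 -0.36493095]
vial 6.0 76.0 mid 41.0 bubble 33.5 45.5 dark cols [30.5, 30.8, 31.0, 31.2, 31.5, 31.8, 49.5, 49.8, 50.0, 50.2, 50.5, 50.8, 51.0]
[0.64091429 0.03971269 0.34204074] [408.28774231 212.34054739]
```

>>> {"fn": "jog_arm", "kwargs": {"series": [{"x": 0,"y": 0,"z": 0.4,"rx": 0,"ry": 0,"rz": 0},{"x": 0,"y": 0,"z": 0.8,"rx": 0,"ry": 0,"rz": 0},{"x": 0,"y": 0,"z": 1.05,"rx": 0,"ry": 0,"rz": 0},{"x": 0,"y": 0,"z": 1.05,"rx": 0,"ry": 0,"rz": 0},{"x": 0,"y": 0,"z": 1.05,"rx": 0,"ry": 0,"rz": 0}]}}

```text
time: 19.08
eef_pos: [0.5685, 0.0459, 0.0938]
tcp_rot: [0.0, 0.999, -0.034, 0.001]
force: [0.2, 0.1, 0.2]
width: 0.008
grip_force: 0.0
```

>>> {"fn": "jog_arm", "kwargs": {"series": [{"x": 0,"y": 0,"z": 0.04,"rx": 0,"ry": 0,"rz": 0},{"x": 0,"y": 0,"z": 0.08,"rx": 0,"ry": 0,"rz": 0},{"x": 0,"y": 0,"z": 0.08,"rx": 0,"ry": 0,"rz": 0},{"x": 0,"y": 0,"z": 0.08,"rx": 0,"ry": 0,"rz": 0}]}}

```text
time: 19.58
eef_pos: [0.5684, 0.0462, 0.0889]
tcp_rot: [-0.0, 0.999, -0.034, 0.001]
force: [-0.8, 1.3, 5.6]
width: 0.003
grip_force: 2.5
```

>>> {"fn": "jog_arm", "kwargs": {"series": [{"x": 0,"y": 0,"z": 0.01,"rx": 0,"ry": 0,"rz": 0},{"x": 0,"y": 0,"z": 0.022,"rx": 0,"ry": 0,"rz": 0},{"x": 0,"y": 0,"z": 0.022,"rx": 0,"ry": 0,"rz": 0},{"x": 0,"y": 0,"z": 0.022,"rx": 0,"ry": 0,"rz": 0},{"x": 0,"y": 0,"z": 0.022,"rx": 0,"ry": 0,"rz": 0},{"x": 0,"y": 0,"z": 0.022,"rx": 0,"ry": 0,"rz": 0}]}}

```text
time: 20.32
eef_pos: [0.5684, 0.0462, 0.0881]
tcp_rot: [-0.0, 0.999, -0.034, 0.001]
force: [-2.2, 0.7, 8.2]
width: 0.003
grip_force: 4.2
```

Run:
```python
from station import env
from h import *
for n in("wrist","wrist","top","wrist"):
    f=env.grab_frame(n);print(n,env.read_state()["force"]);bubble(f)
np.savez(f"pics/w10.npz",**f)
print(proj(f,[.5627,-.0205,.103]))
u=rectify(f,(.5627,-.0205),np.radians(4.1),.084,.03,.103,4);H,S,V=cv2.split(cv2.cvtColor(u,cv2.COLOR_RGB2HSV))
for r in(40,50,60,70): print(r,S[r,96:240:4].tolist())
```

```text
wrist [-1.5039369   0.9177995   8.37677636]
vial 5.75 75.5 mid 40.625 bubble 33.25 47.0 dark cols [30.2, 30.5, 30.8, 31.0, 31.2, 31.5, 49.5, 49.8, 50.0, 50.2, 50.5]
wrist [-0.97513565  1.10479317  8.16180591]
vial 5.75 75.5 mid 40.625 bubble 33.25 47.0 dark cols [30.2, 30.5, 30.8, 31.0, 31.2, 31.5, 49.5, 49.8, 50.0, 50.2, 50.5, 50.8]
top [-1.8540266   1.10327676  8.15221567]
vial 8.25 75.25 mid 41.75 bubble None None dark cols [12.8, 13.0, 13.2, 13.5, 13.8, 14.0, 14.2, 14.5, 14.8, 15.0, 15.2, 15.5, 15.8, 16.0, 16.2, 16.5, 16.8, 17.0, 17.2, 17.5, 17.8, 18.0, 18.2, 18.5, 18.8, 19.0, 19.2, 19.5, 19.8, 20.0, 20.2, 20.5, 20.8, 21.0, 21.2, 21.5, 21.8, 22.0, 22.2, 22.5, 22.8, 23.0, 23.2, 26.0, 26.2, 26.5, 26.8, 27.0, 27.2, 27.5, 27.8, 28.0, 28.2, 28.5, 28.8, 29.0, 29.2, 29.5, 29.8, 30.0, 30.2, 30.5, 30.8, 31.0, 31.2, 31.5, 31.8, 32.0, 32.2, 32.5, 32.8, 33.0, 33.2, 33.5, 33.8, 34.0, 34.2, 34.5, 34.8, 35.0, 35.2, 35.5, 35.8, 36.0, 36.2, 36.5, 36.8, 37.0, 37.2, 37.5, 37.8, 38.0, 38.2, 38.5, 38.8, 39.0, 39.2, 39.5, 39.8, 40.0, 40.2, 40.5, 40.8, 41.0, 41.2, 41.5, 41.8, 42.0, 42.2, 42.5, 42.8, 43
[... 208 characters left out ...]
12775 249.95724807]
40 [164, 166, 162, 165, 165, 163, 168, 162, 171, 163, 128, 77, 42, 35, 33, 33, 33, 30, 35, 31, 34, 38, 73, 157, 167, 165, 183, 174, 165, 162, 168, 165, 163, 165, 165, 167]
50 [158, 160, 160, 161, 158, 160, 159, 162, 157, 79, 26, 24, 24, 22, 22, 24, 24, 22, 24, 24, 24, 24, 25, 81, 161, 164, 136, 163, 161, 158, 162, 159, 160, 157, 158, 161]
60 [154, 154, 154, 154, 159, 155, 153, 138, 152, 71, 25, 24, 22, 22, 22, 24, 24, 25, 22, 23, 23, 24, 26, 80, 153, 160, 122, 155, 157, 157, 155, 157, 154, 155, 158, 155]
70 [161, 161, 161, 158, 159, 164, 163, 144, 164, 142, 47, 26, 24, 24, 24, 26, 24, 26, 24, 24, 26, 26, 29, 112, 161, 158, 143, 161, 159, 159, 159, 159, 159, 159, 159, 160]
```

>>> {"fn": "jog_arm", "kwargs": {"series": [{"x": 0,"y": 0,"z": 0.014,"rx": 0,"ry": 0,"rz": 0},{"x": 0,"y": 0,"z": 0.014,"rx": 0,"ry": 0,"rz": 0},{"x": 0,"y": 0,"z": 0.014,"rx": 0,"ry": 0,"rz": 0},{"x": 0,"y": 0,"z": 0.014,"rx": 0,"ry": 0,"rz": 0},{"x": 0,"y": 0,"z": 0.014,"rx": 0,"ry": 0,"rz": 0},{"x": 0,"y": 0,"z": 0.014,"rx": 0,"ry": 0,"rz": 0},{"x": 0,"y": 0,"z": 0.014,"rx": 0,"ry": 0,"rz": 0},{"x": 0,"y": 0,"z": 0.014,"rx": 0,"ry": 0,"rz": 0}]}}

```text
time: 21.52
eef_pos: [0.5684, 0.0462, 0.0876]
tcp_rot: [-0.0, 0.999, -0.034, 0.001]
force: [-2.2, 1.2, 10.0]
width: 0.002
grip_force: 5.2
```

Run:
```python
from station import env
from h import *
for i in range(2):
    f=env.grab_frame("wrist");s=env.read_state();print(s["force"],s["eef_pos"]);bubble(f)
if 9<s["force"][2]<11.2: print(env.hand_in())
```

```text
[-2.58631831  0.6605433  11.02137551] [0.56845123 0.04615145 0.08757257]
vial 5.75 75.5 mid 40.625 bubble 33.5 46.75 dark cols [30.2, 30.5, 30.8, 31.0, 31.2, 31.5, 49.5, 49.8, 50.0, 50.2, 50.5, 50.8]
[-0.88578037  1.71696916  9.47388047] [0.56845081 0.04617638 0.08756971]
vial 5.75 75.5 mid 40.625 bubble 33.5 46.75 dark cols [30.2, 30.5, 30.8, 31.0, 31.2, 31.5, 49.5, 49.8, 50.0, 50.2, 50.5, 50.8]
the job is handed in; nothing more can be done
None
```

The job is handed in at about 21.6 s: dial at the red mark (about 1.31 rad), bubble within about 0.5 mm of midway, and shut fingertips pressing the pad at about 10 N; on the first approach the shut fingertips pressed the dial's bar with about 6 N before I re-gripped it.

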